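# Open the pop-lid canister for refilling

## Robot

A 6-joint arm with a two-finger parallel gripper is mounted at the origin on the work surface. World frame = base frame: x ahead of the robot, y to its left, z up, the work surface at z = 0. Lengths are in m, angles in rad, forces in N, time in s.
With the tool pointing down it reaches from about 0.425 to 1.125 m from the base axis. Payload 14.9 kg.
Tool frame: the origin (TCP) lies between the finger pads; the fingertips stand 19 mm ahead of it and the grasp point (between the pads) is the TCP; z points along the fingers, x is the direction in which the jaws open and shut, and the axes are right-handed (so a half turn about z gives the same grasp; the last joint's range is limited). The gripper opens to 91 mm and grips with 3 to 60 N. Pads are 32 mm wide; open, the fingers measure 118 mm over their backs; the gripper's body (76 mm by 178 mm) begins 60 mm behind the grasp point.
Start: joints at [-1.38, 0.379, 1.734, -0, 1.028, -0.033], TCP at [0.155, -0.683, 0.233] pointing down, gripper open.
Joint ranges: [-2.77, 2.77], [-0.74, 2.19], [0, 2.66], [-1.06, 4.2], [0.31, 2.87], [-3.08, 3.08]. Speed limits (rad/s): [1.89, 1.89, 2.39, 3.14, 3.14, 3.14].

## Interface

Orientations are given as a unit quaternion [w, x, y, z].
In Python, from rig import bot, imaging, job, models gives the robot as it stands.
- The arm moves only by the shell command python3 -m crank 'ROWS' [FORCE]. ROWS is text: rows parted by semicolons, each of 5 numbers parted by spaces: the closure, from 0 (fully open) to 1 (shut), then the shift along the tool's x, y, z in m, then the turn about the tool's z in degrees. A call has 1 to 12 rows; each row is the pose to reach, as a shift and turn from the pose commanded when the call began, along the tool's axes at that moment; what a row does not reach only later rows make up. A row lasts 1/10 s, in which the tool goes at most 50 mm and 8.59 degrees, less where a joint would pass 70% of its speed; a pose out of reach is approached as far as the arm can. A call with a gripper value outside its range is refused whole. The fingers move at their own pace and stop on an object; FORCE is the grip in N (left out, the last holds). Time passes only in rows, so rows that repeat a pose let the fingers close. It gives the time, the measured TCP pose, the force and the opening at its end, in the units of the state.
- bot.state(): the state, without advancing time (a new reading comes with each control period).
- imaging.grab_frame(name): name is "scene" or "top" or "wrist"; returns a dict with "frame" (480x640x3 uint8, red, green, blue), "camera_matrix" (3x3 intrinsics, pixels), "k1" (the pictures are not rectified: a ray, as slopes to the right and down, at radius r is drawn at 1 + k1 r^2 times it, then the intrinsics apply), "position" and "attitude" of the camera in the world. Camera axes: x right, y up, looking along -z (the intrinsics and any distortion apply to the point x, -y, -z); pixel columns grow to the right and rows downward; lengths in m; the calibration is good to about 2 mm. A picture is of the moment at which its call begins. There is no depth.
- job.finish_job(): hands the job in, once; it reports no verdict.
Trained networks look in a picture, given as the dict that the camera call returned (one of the last four; its "shot" number tells which), for a name from the list of things; names that differ only in an ending like _2 or _b are one class to them, and where a whole thing is asked for, a point or a joint stands for the part that bears it (a point fixed in the world has none). Each returns a list of dicts, best first, with "p" (0 to 1); they miss things now and then, are a little off and sometimes report something else, mostly with a low value. They report only what shows in the picture. A call takes as long as a camera call. They do not tell look-alikes from the thing itself.
- models.outline_of(picture, target): "pixels" (480x640 bool, what is visible of it) and "extent" ([left, top, width, height] in pixels, round what is visible of it).
The state is a dict: "t": time; "joints": joint angles; "dq": joint speeds; "joint_torque": joint torques, N m; "ee_pos": TCP position; "orientation": TCP orientation; "wrist_force": force on the tool from outside, world axes, zero at the start; "ft_torque": the same for the moment, N m; "opening": finger opening in m.
Only numpy, scipy, OpenCV 4.12 (cv2) and the standard library are available. Lean on these libraries where they do the work, as an engineer would, in place of code of your own. Each camera call takes 0.05 s, during which the arm holds its last target. There are 200 camera calls.

## Task

Open the square canister so that it can be refilled: push the knob of its lid in until the latch lets go and the knob springs up, then lift the lid out by the raised knob. Set the lid down, without dropping it, lying level with its knob up in the middle of the round cork trivet, and let go. Leave the round canisters, the mug, bowl, bottle and spice jar standing where they are.

Things in the scene. Friction and masses are not known exactly. Their poses are not given: they have to be found in the camera images.
- canister: square white ceramic canister, 100 x 100 mm, 140 high, walls 6 mm, fixed to the worktop. Origin at the centre of its underside, x and y along its sides, z up. An inward lip at the mouth leaves an opening 76 x 76 mm. Its lid is on at the start
- lid: the square canister's lid, about 270 g: white square plate 104 x 104 x 10 mm (too wide to grip) over a plug 72 x 72 x 22 mm that sits in the mouth with 2 mm play. Origin at the centre of the plug's underside, z up, x and y along its sides. Shut, the origin is 118 mm and the plate's upper face 150 mm above the canister's underside. A hidden bolt locks it until the knob springs up
- knob_top (a point): centre of the top face of the lid's round steel knob, a straight upright cylinder 52 mm dia in the middle of the lid. Latched, this point is 10 mm above the plate's upper face (160 mm above the canister's underside); sprung up, 38 mm above it
- knob (a joint): height of the knob from its latched position, m: 0 latched, negative pushed in, 0.028 sprung up. Its spring pushes up with 3.6 N at 0, 4.2 N fully in. The latch lets go 5 mm or more below latched; hard stop at -0.009. It rises as the pressing hand moves away, pulling up then carries the lid. It never latches again: pressed down (2 to 4 N), it comes back up
- trivet: round cork trivet, 150 dia x 10 mm thick, fixed flat on the worktop; origin at the centre of its underside
- round_a: one of two round white ceramic canisters, 100 dia x 140 high, with a flat steel button 52 dia on a round lid, top at 148. Not the one to open. Stands loose; origin at the centre of its underside
- round_b: the other round white ceramic canister, same as round_a; not the one to open
- mug: white ceramic mug, 80 dia x 90 high with a side handle, loose; origin at the centre of its underside
- bowl: grey-green ceramic bowl, 130 dia x 55 high, loose; origin at the centre of its underside
- oil_bottle: green glass bottle, 60 dia x 190 high, loose; origin at the centre of its underside
- spice_jar: clear jar, 52 dia x 85 high with a metal cap, loose; origin at the centre of its underside
Things that resemble listed ones, but are neither listed nor needed, are in the scene too. Leave any purple or red look-alike of the lid alone.

How it is judged:
On the way, in this order (a step that is already met when the one before it is completed fails the run):
1. the knob has been pushed in and has sprung up, with the lid still seated in the canister (value of joint knob above 0.022 m and distance between lid and canister below 0.123 m), for 0.2 s.
2. the lid is lifted clear of the canister, held by the fingers (z of lid in the frame of canister above 0.145 m and contact force between the fingers and lid above 0.5 N), for 0.1 s.
At the end, for the whole second after the job is handed in: The lid lies level (within 0.08 rad), knob up and sprung out (joint above 0.022), on the cork trivet (origin within 35 mm of the trivet's centre sideways and 5 to 15 mm above the trivet's underside), released and at rest; the canister stands open (horizontal distance between lid and trivet below 0.035 m and z of lid in the frame of trivet between 0.005 and 0.015 m and angle between lid's own z axis and vertical below 0.08 rad and z of knob_top in the frame of lid above 0.06 m and linear speed of lid below 0.02 m/s and value of joint knob above 0.022 m); the robot touches nothing.
It fails at once if the lid is dropped: falls faster than 0.4 m/s while the fingers do not touch it (contact force between the fingers and lid below 0.05 N and linear speed of lid above 0.4 m/s).
It fails at once if a round canister, the mug, bowl, bottle or spice jar is moved more than 30 mm or tipped more than 0.5 rad (distance of any of round_a, round_b, mug, bowl, oil_bottle, spice_jar from where it was at the start of the episode above 0.03 m or angle between any of round_a, round_b, mug, bowl, oil_bottle, spice_jar's own z axis and vertical above 0.5 rad).
It also fails if it takes over 54 s, if anything falls off the work surface, if the arm or the gripper's body presses on something with over 40 N, if the wrist force passes 120 N, or if a joint passes its speed limit or range.

## Working session

There is one attempt and no reset: what is moved stays moved. The work goes in short steps, Python scripts to look and compute and a shell command to move; the robot and the scene stay as the last step left them, time stands still between calls to the robot, and variables do not carry over. Pictures are saved under pics/ and viewed, about 8 in all and at most 12, crops included, and the job is handed in when it is done.

```bash
mkdir -p pics; cat > h.py <<'E'
import numpy as np, cv2
from rig import bot, imaging, job, models
from scipy.spatial.transform import Rotation as R
def rot(q): return R.from_quat([q[1],q[2],q[3],q[0]]).as_matrix()
def camrot(f):
    a=np.array(f["attitude"]); return a if a.shape==(3,3) else rot(a)
def ray(f,uv):
    K=np.array(f["camera_matrix"]); p=cv2.undistortPoints(np.array([[uv]],float),K,np.array([f["k1"],0,0,0.]))[0,0]
    return camrot(f)@np.array([p[0],-p[1],-1.])
def onz(f,uv,z):
    d=ray(f,uv); c=np.array(f["position"]); return c+d*(z-c[2])/d[2]
def proj(f,P):
    p=camrot(f).T@(np.array(P)-np.array(f["position"])); x,y=p[0]/-p[2],-p[1]/-p[2]
    s=1+f["k1"]*(x*x+y*y); K=np.array(f["camera_matrix"]); return (K@[x*s,y*s,1])[:2]
def save(f,n,crop=None,s=1):
    im=f["frame"][:,:,::-1]
    if crop: x,y,w,h=crop; im=im[y:y+h,x:x+w]
    cv2.imwrite("pics/"+n,cv2.resize(im,None,fx=s,fy=s,interpolation=cv2.INTER_CUBIC))
E
python3 - <<'E'
from h import *
s=bot.state(); print(s)
a=imaging.grab_frame("scene"); b=imaging.grab_frame("top")
cv2.imwrite("pics/a.png",cv2.resize(np.hstack([a["frame"],b["frame"]])[:,:,::-1],(800,300),interpolation=cv2.INTER_AREA))
save(b,"top.png"); save(a,"scene.png")
for f,n in((a,"scene"),(b,"top")):
    print(n,f["attitude"],f["position"],f["k1"],f["camera_matrix"])
    for t in("canister","lid","knob_top","trivet","round_a","mug","bowl","oil_bottle","spice_jar"):
        for d in models.outline_of(f,t): print(t,round(d["p"],2),d["extent"])
E
```

```text
{'t': 0.0, 'joints': array([-1.38029343e+00,  3.79393597e-01,  1.73477589e+00, -2.49075069e-05,
        1.02852700e+00, -3.33129877e-02]), 'dq': array([-0.001872  ,  0.0013384 , -0.0021408 , -0.00310989,  0.00181236,
        0.00093699]), 'joint_torque': array([-1.38915126e-03, -7.63728547e+01, -4.34376884e+01,  6.50125276e-02,
        4.24986659e-02, -1.15051880e-04]), 'ee_pos': array([ 0.15527477, -0.68217157,  0.23230114]), 'orientation': array([-3.50309323e-04,  7.81653411e-01, -6.23712786e-01, -4.26625837e-04]), 'wrist_force': array([ 0.43370427, -0.24924466, -0.65240994]), 'ft_torque': array([ 0.04379007,  0.01997126, -0.04015062]), 'opening': 0.09095429593153279}
scene [0.88636795 0.28537549 0.11748604 0.34512275] [ 0.97981859 -0.46483905  1.01965151] -0.0024419632014275145 [[466.25805916   0.         308.97972663]
 [  0.         466.25805916 243.83458455]
 [  0.           0.           1.        ]]
canister 0.69 [346.0, 209.9, 58.0, 59.8]
canister 0.46 [418.8, 254.3, 27.5, 36.2]
lid 0.68 [351.1, 189.0, 59.9, 46.2]
lid 0.55 [369.4, 202.9, 21.5, 18.6]
knob_top 0.68 [304.7, 155.9
[... 586 characters left out ...]
        319.04421373]
 [  0.         469.51970572 228.51694247]
 [  0.           0.           1.        ]]
canister 0.74 [227.9, 193.7, 43.1, 42.2]
lid 0.92 [179.2, 299.1, 58.9, 51.7]
knob_top 0.84 [346.9, 277.5, 20.8, 19.1]
knob_top 0.69 [199.3, 316.5, 20.8, 18.7]
knob_top 0.67 [229.2, 193.3, 20.0, 20.0]
trivet 0.77 [257.1, 246.0, 54.4, 53.9]
trivet 0.39 [447.7, 221.6, 50.6, 51.4]
round_a 0.69 [290.0, 175.0, 36.6, 44.7]
round_a 0.69 [364.8, 163.0, 44.9, 45.7]
mug 0.86 [140.5, 260.2, 41.1, 42.5]
mug 0.64 [133.1, 193.5, 45.1, 28.9]
bowl 0.91 [447.1, 220.8, 50.8, 49.8]
oil_bottle 0.65 [133.5, 192.6, 42.6, 27.8]
spice_jar 0.66 [449.6, 222.4, 48.4, 49.0]
spice_jar 0.64 [232.8, 131.7, 21.8, 28.7]
```

```bash
python3 -c "
import cv2,numpy as np
t=cv2.imread('pics/top.png')[100:380,120:520]; s=cv2.imread('pics/scene.png')[100:400,120:520]
cv2.imwrite('pics/t1.png',cv2.resize(t,None,fx=2,fy=2,interpolation=2)); cv2.imwrite('pics/s1.png',cv2.resize(s,None,fx=2,fy=2,interpolation=2))"
```

```text
(no output)
```

View pics/t1.png

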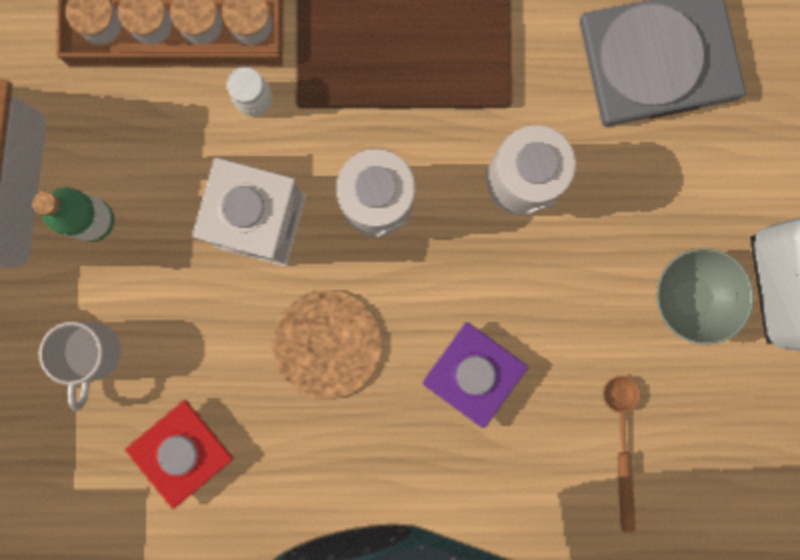

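View pics/s1.png

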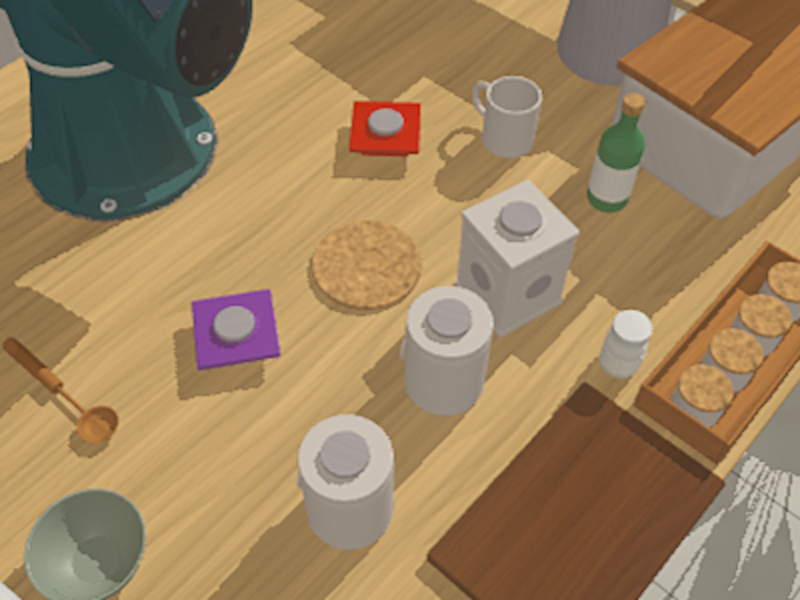

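The thing I want is the white square canister at top (242,203). It could be taken for the round canisters at (308,193) and (388,181), or the loose red lid (209,327) and purple lid (358,287). The trivet is at (284,272). Next I measure it and check the choice in a close crop.

```bash
python3 - <<'E'
from h import *
a=imaging.grab_frame("scene"); b=imaging.grab_frame("top")
def cen(f,t,uv):
    best=min(models.outline_of(f,t),key=lambda d:np.hypot(d["extent"][0]+d["extent"][2]/2-uv[0],d["extent"][1]+d["extent"][3]/2-uv[1]))
    ys,xs=np.nonzero(best["pixels"]); print(t,best["p"],best["extent"],len(xs)); return xs.mean(),ys.mean()
for f,uk,ut in((b,(242,203),(284,272)),(a,(380,209),(303,232))):
    print("knob",onz(f,cen(f,"knob_top",uk),.16)[:2],"hand-read",onz(f,uk,.16)[:2]); print("triv",onz(f,cen(f,"trivet",ut),.01)[:2])
for n,uv in(("rA",(308.5,193)),("rB",(389,181))): print(n,onz(b,uv,.148)[:2])
for n,uv,z in(("mug",(156,276),.09),("bottle",(142,202),.19),("red",(209,327),.04),("purple",(358,288),.04)): print(n,onz(b,uv,z)[:2])
save(b,"c1.png",(205,165,90,90),6)
E
```

```text
knob_top 0.54 [233.5, 191.5, 15.0, 20.8] 387
knob [0.60215845 0.17845741] hand-read [0.60222429 0.17584271]
trivet 0.59 [257.0, 247.6, 56.2, 50.1] 2275
triv [0.43135711 0.08356903]
knob_top 0.7 [370.8, 200.9, 20.8, 18.3] 301
knob [0.60411894 0.17685245] hand-read [0.60552701 0.17701741]
trivet 0.91 [279.9, 212.1, 52.1, 43.8] 1934
triv [0.43452261 0.08311135]
rA [0.62840779 0.01337611]
rB [ 0.65809667 -0.18684151]
mug [0.42350084 0.40423605]
bottle [0.6011351 0.4075511]
red [0.28716599 0.27852151]
purple [ 0.38802307 -0.1172451 ]
```

View pics/c1.png

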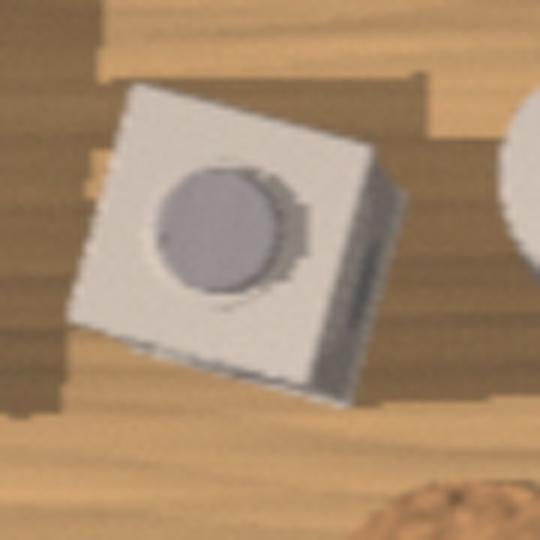

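The crop confirms it: white square lid with a latched steel knob at full-frame (241.5,203.5). Knob is at about (0.603, 0.177) and the trivet at about (0.433, 0.083). Moving there with the fingers shut.

```bash
python3 -m crank '1 0 0 -0.04 0;1 -0.04 -0.03 -0.06 0;1 -0.4 -0.34 -0.06 0;1 -0.4 -0.34 -0.06 0;1 -0.4 -0.34 -0.06 0;1 -0.4 -0.34 -0.06 0;1 -0.4 -0.34 -0.06 0;1 -0.4 -0.34 -0.06 0;1 -0.4 -0.34 -0.06 0;1 -0.4 -0.34 -0.06 0;1 -0.4 -0.34 -0.06 0;1 -0.4 -0.34 -0.06 0' 20
python3 -m crank '1 -0.33 -0.28 0 0;1 -0.33 -0.28 0 0;1 -0.33 -0.28 0 0;1 -0.33 -0.28 0 0;1 -0.33 -0.28 0 0;1 -0.33 -0.28 0 0;1 -0.33 -0.28 0 0;1 -0.33 -0.28 0 0;1 -0.33 -0.28 0 0;1 -0.33 -0.28 0 0;1 -0.33 -0.28 0 0;1 -0.33 -0.28 0 0'
python3 - <<'E'
from h import *
w=imaging.grab_frame("wrist"); s=bot.state(); print(s["ee_pos"],s["orientation"],s["joints"],s["opening"],w["position"])
print(proj(w,[.603,.177,.16]))
for d in models.outline_of(w,"knob_top"):
    ys,xs=np.nonzero(d["pixels"]); c=(xs.mean(),ys.mean()); print(d["p"],d["extent"],c,onz(w,c,.16))
save(w,"w1.png")
E
```

```text
t: 2.5
ee_pos: [0.3989, -0.2144, 0.2932]
orientation: [-0.0, 0.782, -0.623, 0.0]
wrist_force: [0.0, -1.4, -0.1]
opening: 0.0002
t: 3.7
ee_pos: [0.5974, 0.1661, 0.2928]
orientation: [0.0, 0.781, -0.624, -0.0]
wrist_force: [0.3, 0.9, -0.0]
opening: 0.0002
[0.59751667 0.16594882 0.29301663] [ 4.97485460e-05  7.81371670e-01 -6.24065950e-01  1.30927001e-06] [ 2.33347403e-01  1.89225687e-01  1.86292571e+00 -7.14596311e-05
  1.08951803e+00  1.58125162e+00] 0.0005128614504082571 [0.6766861  0.18419993 0.44485962]
[308.78567894 233.73743561]
0.78 [463.6, 383.7, 41.1, 36.2] (np.float64(483.1010101010101), np.float64(401.26565656565657)) [ 0.47587684 -0.02429113  0.16      ]
0.7 [176.0, 389.2, 24.7, 11.1] (np.float64(189.74698795180723), np.float64(396.4759036144578)) [0.41844362 0.2550854  0.16      ]
0.58 [274.0, 201.2, 60.3, 64.3] (np.float64(304.0230899830221), np.float64(230.7823429541596)) [0.60460823 0.18140913 0.16      ]
0.32 [286.6, 145.6, 81.0, 49.9] (np.float64(329.26780185758514), np.float64(168.77863777089783)) [0.65853039 0.17243232 0.16      ]
```

View pics/w1.png

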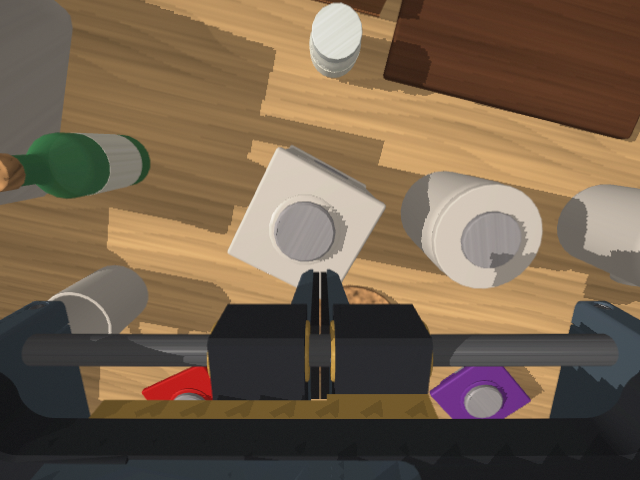

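The picture shows the lid's knob at (305,231), about 13 mm from where the TCP stands, with the round canister clear to the right. I'll centre over it, go down and press.

```bash
python3 -m crank '1 -0.011 -0.009 0 0;1 -0.011 -0.009 0.04 0;1 -0.011 -0.009 0.08 0;1 -0.011 -0.009 0.105 0;1 -0.011 -0.009 0.11 0;1 -0.011 -0.009 0.113 0;1 -0.011 -0.009 0.115 0;1 -0.011 -0.009 0.117 0;1 -0.011 -0.009 0.119 0;1 -0.011 -0.009 0.119 0;1 -0.011 -0.009 0.119 0'
```

```text
t: 4.9
ee_pos: [0.6048, 0.1798, 0.1746]
orientation: [-0.001, 0.782, -0.624, 0.0]
wrist_force: [2.5, 1.5, 3.8]
opening: 0.0003
```

```bash
python3 -m crank '1 0 0 0.001 0;1 0 0 0.002 0;1 0 0 0.003 0;1 0 0 0.003 0;1 0 0 0.003 0'; python3 -m crank '1 0 0 -0.005 0;1 0 0 -0.01 0;1 0 0 -0.02 0;1 0 0 -0.03 0;1 0 0 -0.04 0;0 0 0 -0.06 0;0 0 0 -0.09 0;0 0 0 -0.1 0;0 0 0 -0.1 0;0 0 0 -0.1 0;0 0 0 -0.1 0'
python3 - <<'E'
from h import *
w=imaging.grab_frame("wrist"); s=bot.state(); print(s["ee_pos"],s["orientation"],s["opening"])
print("pred latched r",proj(w,[.604,.179,.16])," sprung",proj(w,[.604,.179,.188]))
for d in models.outline_of(w,"knob_top"):
    ys,xs=np.nonzero(d["pixels"]); c=(xs.mean(),ys.mean()); print(d["p"],d["extent"],c,onz(w,c,.188))
save(w,"w2.png")
E
```

```text
t: 5.4
ee_pos: [0.6043, 0.1795, 0.1709]
orientation: [0.0, 0.782, -0.624, 0.0]
wrist_force: [1.9, 0.8, 3.2]
opening: 0.0008
t: 6.5
ee_pos: [0.6035, 0.1794, 0.2695]
orientation: [0.001, 0.782, -0.624, -0.001]
wrist_force: [0.6, -0.0, -0.5]
opening: 0.0455
[0.60362149 0.17940698 0.26955767] [ 7.93580458e-04  7.81646588e-01 -6.23720793e-01 -5.94693707e-04] 0.04945853490189905
pred latched r [320.65868069 250.29742497]  sprung [320.74539288 262.14129157]
0.84 [281.2, 218.1, 73.4, 80.1] (np.float64(317.71467146714673), np.float64(257.2371737173717)) [0.60706328 0.18186664 0.188     ]
```

View pics/w2.png

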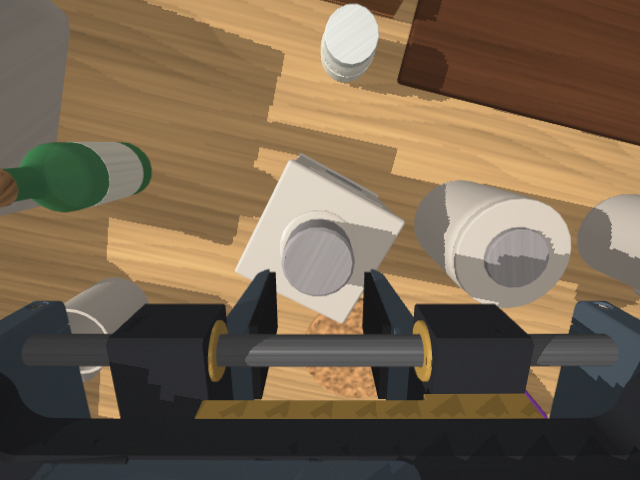

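The knob has sprung up: its side is visible, top at (317,257), and the lid is still seated. Next: open fully, go down and grip the knob.

```bash
python3 -m crank '0 -0.001 -0.002 0 0;0 -0.001 -0.002 0 0;0 -0.001 -0.002 0 0;0 -0.001 -0.002 0 0;0 -0.001 -0.002 0.01 0;0 -0.001 -0.002 0.03 0;0 -0.001 -0.002 0.06 0;0 -0.001 -0.002 0.08 0;0 -0.001 -0.002 0.09 0;0 -0.001 -0.002 0.093 0;0 -0.001 -0.002 0.093 0' 25; python3 -m crank '1 0 0 0 0;1 0 0 0 0;1 0 0 0 0;1 0 0 0 0;1 0 0 0 0;1 0 0 0 0;1 0 0 0 0;1 0 0 0 0;1 0 0 0 0;1 0 0 0 0' 25
```

```text
t: 7.7
ee_pos: [0.6061, 0.181, 0.1781]
orientation: [-0.0, 0.782, -0.624, 0.0]
wrist_force: [-0.1, 0.9, -0.2]
opening: 0.0913
t: 8.7
ee_pos: [0.606, 0.181, 0.1779]
orientation: [-0.0, 0.782, -0.624, 0.0]
wrist_force: [-0.3, 0.2, 0.9]
opening: 0.0518
```

```bash
python3 -m crank '1 0 0 -0.005 0;1 0 0 -0.01 0;1 0 0 -0.02 0;1 0 0 -0.03 0;1 0 0 -0.04 0;1 0 0 -0.05 0;1 0 0 -0.06 0;1 0 0 -0.07 0;1 0 0 -0.08 0;1 0 0 -0.08 0;1 0 0 -0.08 0'
python3 - <<'E'
from h import *
s=bot.state(); print(s["ee_pos"],s["wrist_force"],s["opening"])
f=imaging.grab_frame("scene"); save(f,"l1.png",(280,130,180,150),3)
E
```

```text
t: 9.8
ee_pos: [0.6059, 0.181, 0.258]
orientation: [-0.0, 0.782, -0.624, 0.0]
wrist_force: [0.0, -0.4, -3.0]
opening: 0.0514
[0.6059309  0.1809808  0.25799917] [ 0.02883929 -0.36558    -2.96868186] 0.05137946165778956
```

View pics/l1.png

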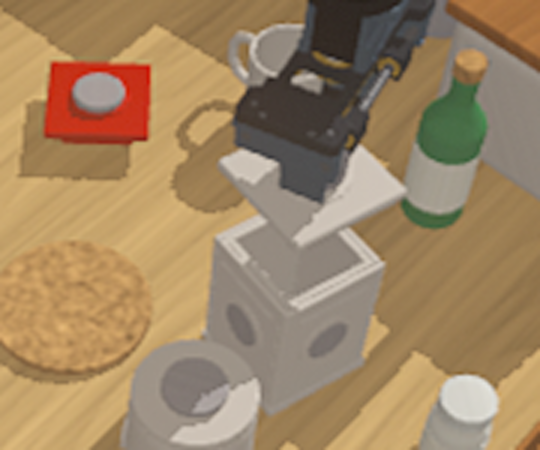

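The lid is out level and hanging above the open canister; wrist force is −3 N, which matches its weight. Carrying it over to the trivet.

```bash
python3 -m crank '1 0.005 0.016 0 0;1 0.012 0.04 0 0;1 0.02 0.068 0 0;1 0.029 0.096 0 0;1 0.037 0.124 0 0;1 0.045 0.15 0 0;1 0.051 0.172 0 0;1 0.055 0.184 0 0;1 0.057 0.19 0 0;1 0.057 0.19 0.01 0;1 0.057 0.19 0.03 0;1 0.057 0.19 0.05 0'; python3 -m crank '1 0 0 0.03 0;1 0 0 0.06 0;1 0 0 0.08 0;1 0 0 0.1 0;1 0 0 0.11 0;1 0 0 0.118 0;1 0 0 0.118 0;1 0 0 0.118 0'
python3 - <<'E'
from h import *
s=bot.state(); print(s["ee_pos"],s["wrist_force"],s["opening"])
f=imaging.grab_frame("scene"); save(f,"p1.png",(230,150,180,150),4)
print(proj(f,s["ee_pos"])-[230,150])
E
```

```text
t: 11.05
ee_pos: [0.4343, 0.0836, 0.207]
orientation: [-0.0, 0.782, -0.624, 0.0]
wrist_force: [0.7, -0.3, -4.6]
opening: 0.0516
t: 11.85
ee_pos: [0.4338, 0.0834, 0.0903]
orientation: [-0.0, 0.782, -0.624, 0.0]
wrist_force: [-0.2, -0.4, -3.3]
opening: 0.0512
[0.43380164 0.08336296 0.09032111] [-0.19806673 -0.42289317 -3.28854119] 0.05120524355261354
[71.93791006 62.81765299]
```

View pics/p1.png

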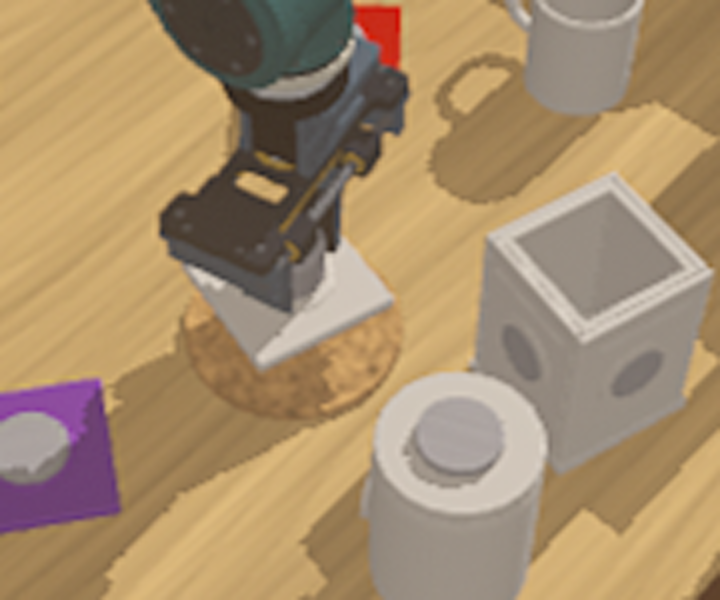

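The lid is level about 20 mm above the middle of the trivet. Lowering slowly and watching for the weight to come off.

```bash
python3 -m crank '1 0 0 0.006 0;1 0 0 0.012 0;1 0 0 0.016 0;1 0 0 0.018 0;1 0 0 0.019 0;1 0 0 0.02 0;1 0 0 0.02 0;1 0 0 0.02 0;1 0 0 0.02 0'; python3 -m crank '1 0 0 0.0005 0;1 0 0 0.001 0;1 0 0 0.001 0;1 0 0 0.001 0'
```

```text
t: 12.8
ee_pos: [0.4334, 0.0833, 0.0701]
orientation: [-0.0, 0.782, -0.624, 0.0]
wrist_force: [-2.5, 1.4, 1.9]
opening: 0.0516
t: 13.2
ee_pos: [0.4333, 0.0833, 0.0689]
orientation: [-0.0, 0.782, -0.624, -0.0]
wrist_force: [-2.7, 0.9, 1.2]
opening: 0.0515
```

Contact: the force went from −3 N to +1–2 N. Release and retreat straight up.

```bash
python3 -m crank '0.42 0 0 0 0;0.4 0 0 0 0;0.3 0 0 0 0;0 0 0 0 0;0 0 0 0 0;0 0 0 0 0;0 0 0 0 0;0 0 0 0 0;0 0 0 0 0;0 0 0 0 0'; python3 -m crank '0 0 0 -0.02 0;0 0 0 -0.05 0;0 0 0 -0.09 0;0 0 0 -0.13 0;0 0 0 -0.17 0;0 0 0 -0.2 0;0 0 0 -0.2 0;0 0 0 -0.2 0;0 0 0 -0.2 0'
python3 - <<'E'
from h import *
s=bot.state(); print(s["ee_pos"],s["wrist_force"],s["opening"])
f=imaging.grab_frame("scene"); save(f,"e1.png",(120,100,340,300),2)
k=min(models.outline_of(f,"knob_top"),key=lambda d:np.hypot(d["extent"][0]-295,d["extent"][1]-205)); ys,xs=np.nonzero(k["pixels"])
print(k["p"],k["extent"],onz(f,(xs.mean(),ys.mean()),.075), "knob top pred sprung/latched",proj(f,[.434,.083,.08]),proj(f,[.434,.083,.052]))
E
```

```text
t: 14.2
ee_pos: [0.4333, 0.0832, 0.0689]
orientation: [0.0, 0.782, -0.624, -0.0]
wrist_force: [-0.2, -0.6, -0.4]
opening: 0.0914
t: 15.1
ee_pos: [0.4327, 0.0831, 0.2677]
orientation: [0.001, 0.782, -0.624, -0.001]
wrist_force: [0.7, 0.1, -0.4]
opening: 0.091
[0.43267537 0.08312259 0.26774594] [ 0.72724794  0.07568668 -0.4162962 ] 0.09097817071069655
0.77 [292.2, 210.2, 20.8, 22.4] [0.43638871 0.0760804  0.075     ] knob top pred sprung/latched [301.99103769 215.47559937] [302.23820186 222.1888226 ]
```

View pics/e1.png

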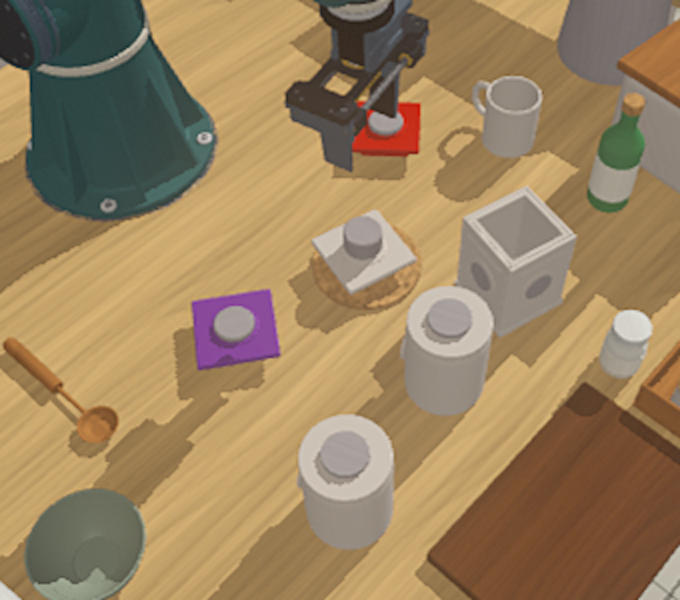

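The lid lies level on the middle of the trivet with its knob up at (302,217). The canister is open and the other things stand where they were. Handing in.

```bash
python3 -c "
from rig import job; print(job.finish_job())"
```

```text
the job is handed in; nothing more can be done
None
```

The square canister is open, and its lid lies level on the cork trivet with the knob sprung up. I handed the job in at about 15 s; `finish_job` gives no verdict.

- **What I did:** I pressed the knob with shut fingers to about 8 mm below latched, and it sprung up as the hand moved away. I gripped the knob at 25 N, lifted the lid straight out, carried it to the trivet and lowered it until the force showed contact. I then let go and moved 200 mm up.
- **Last checks:** The final picture shows the lid level in the middle of the trivet and the canister open. By eye, the round canisters, mug, bowl, bottle and spice jar stand where they were. The gripper is open and clear, with about 0 N at the wrist.
- **Disagreement:** The network's outline of the whole knob put its centre about 7 mm from where I released it. That outline includes the knob's side, so it's rough, and 7 mm is well inside the 35 mm limit.
- **Not checked:** The wrist and overhead measurements of the knob differed by 2–4 mm, which didn't affect the grasp. I didn't take a separate numeric measurement of the lid's tilt.

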